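Lock the hot-air gun on to dry a sample cup

TASK

Stand the small steel sample cup upright in the middle of the lab jack's top plate, in front of the hot-air gun's nozzle. Then set the gun running hands-free: squeeze its trigger fully home, press the round lock-on button on the side of its handle (the side now facing up) while the trigger is held in, and ease the trigger out until it stays caught half-way. Handle the gun gently, without wrenching it, and leave the other things on the bench where they are.

Things in the scene. Friction and masses are not known exactly. Their poses are not given: they have to be found in the camera images.
- gun: cordless hot-air gun lying on its side in a steel cradle fixed to the bench. Origin: on the bench under the barrel's axis. +y points out of the nozzle, -x runs from the barrel along the level handle to the battery, z up. Barrel 68 mm across, axis along y at height 105 mm, y -90 to 72 mm, then taper and nozzle. Base plate 150 x 190 x 10 mm. Never push on it with over 60 N in all
- handle (a point): point on the handle's upper side, at (-70, -4.5, 123) mm in the gun's frame. Near the trigger the handle is 36 mm thick (heights 87 to 123 mm), from y -27 (its back) to 18 mm (its front), x -97 to -34 mm; then a grip of the same height, raked; from x -151 to -193 mm the black battery pack, 100 mm along y, 66 mm thick, upper side at height 138 mm
- nozzle (a point): centre of the steel nozzle's mouth (35 mm across), at (0, 165, 105) mm in the gun's frame; it blows along the gun's +y
- trigger_face (a point): middle of the black trigger's front face, moves with it; at rest at (-70, 32, 105) mm in the gun's frame. The face is flat, 32 mm along the handle (gun x) by 24 mm high (heights 93 to 117 mm), looks along the gun's +y and stands 14 mm out of the handle's front; it is pushed along the gun's -y
- trigger (a joint): trigger travel in m: 0 out, 0.010 fully squeezed against its stop. Spring: 4 N to start, 11 N at the stop. The lock-on button can go in only when the travel is about 0.0087 or more; once caught it stays at about 0.0054. Squeezing again frees it
- lock_top (a point): middle of the flat top of the lock-on button, moves with it; at rest at (-70, -6, 129) mm in the gun's frame. A round black button 12 mm across that stands 6 mm out of the handle's upper side, 38 mm behind the trigger's face; pressed straight down
- lock (a joint): lock-on button travel in m: 0 out, 0.0052 fully in. Spring: 2.5 N to start, 4 N fully in; it is stopped at once (under 0.5 mm) when the trigger is not squeezed home. It springs out unless the trigger, easing out while the button is held in, catches it; then it stays in at about 0.0048
- jack: small aluminium laboratory jack, fixed, top plate 100 x 100 mm, 70 mm high; origin on the bench under its middle, sides along its x and y; a black knob of 28 mm stands 97 mm out from its middle on its -x side at height 36 mm
- jack_top (a point): centre of the jack's top plate, on its upper surface, height 70 mm, z up
- cup: open steel sample cup, straight-sided, outside diameter 48 mm, 55 mm high, wall 2.5 mm, about 90 g, standing upright; origin at the centre of its underside, z up
- beaker: glass beaker, 64 mm across, 78 mm high; bystander; origin at the centre of its underside
- jar: amber glass jar with a white screw lid, 54 mm across, 62 mm high; bystander; origin at the centre of its underside
- wrench: small steel spanner, 160 mm long, lying on the bench along its x; bystander
- marker: grey marker pen, 14 mm thick, 130 mm long, lying along its x; bystander
Not all that is in view belongs to the job. Leave any blue or green look-alike of the cup alone. Of the things that look like the jack, take the one that is farthest to the robot's left at the start.

How it is judged:
By the outcome, as a careful person would: the job done as asked, in the order asked, and still so for the second after the job is handed in, with the robot touching nothing.
It also fails if it takes over 58 s, if anything falls off the work surface, if the arm or the gripper's body presses on something with over 40 N, if the wrist force passes 120 N, or if a joint passes its speed limit or range.

ROBOT

A 6-joint arm with a two-finger parallel gripper is mounted at the origin on the work surface. World frame = base frame: x ahead of the robot, y to its left, z up, the work surface at z = 0. Lengths are in m, angles in rad, forces in N, time in s.
With the tool pointing down it reaches from about 0.375 to 0.9 m from the base axis. Payload 3.1 kg.
Tool frame: the origin (TCP) lies midway between the tips of the shut fingers; the grasp point (between the pads) lies 19 mm behind it; z points along the fingers, y is the line along which they close (so a half turn about z gives the same grasp; the last joint's range is limited). The gripper opens to 85 mm and grips with 20 to 120 N. Pads are 22 mm wide; open, the fingers measure 114 mm over their backs; the gripper's body (76 mm by 85 mm) begins 54 mm behind the grasp point. The pads swing forward as they close: fully open they stand 13 mm farther back than shut.
Start: joints at [1.153, 0.527, 1.433, -0, 1.181, -0.178], TCP at [0.148, 0.607, 0.231] pointing down, gripper open.
Joint ranges: [-3.08, 3.08], [-0.75, 2.2], [0.22, 2.44], [-1.43, 4.57], [0, 2.65], [-2.85, 2.85]. Speed limits (rad/s): [2.79, 2.79, 3.14, 3.14, 3.14, 3.14].

INTERFACE

Orientations are given as a unit quaternion [x, y, z, w].
In Python, from station import manip gives the robot as it stands. The module is installed in compiled form; this text tells all that it offers.
- The arm moves only by the tool apply_moves, never from a script. Its arguments are lists of equal length, an entry for each row: "claw": the gripper's target within -1 to 1 (fully open at 1, half-way at 0, shut at -1); "travel": the shift along the tool's x, y, z scaled (see below), a list of three; "turn": the turn, a rotation vector about the tool's x, y, z scaled (see below), a list of three. In form: {"claw": [claw, ...], "travel": [[dx, dy, dz], ...], "turn": [[rx, ry, rz], ...]}. A call has 1 to 5 rows; each row is the pose to reach, as a shift and turn from the pose commanded when the call began, along the tool's axes at that moment, turning the shorter way round; what a row does not reach only later rows make up. The controller multiplies each number of a shift by 800 mm and each number of a turn by 180 degrees. A row lasts 1/12 s, in which the tool goes at most 41.7 mm and 7.16 degrees, less where a joint would pass 70% of its speed; a pose out of reach is approached as far as the arm can. A call with a number of a shift or a turn outside -1 to 1 is refused whole. A call with a gripper value outside its range is refused whole. The fingers move at their own pace and stop on an object; "newtons" is the grip in N (left out, the last holds). Time passes only in rows, so rows that repeat a pose let the fingers close. It gives the time, the measured TCP pose, the force, the opening and the grip force at its end, in the units of the state.
- manip.sense(): the state, without advancing time (a new reading comes with each control period).
- manip.snapshot(name): name is "side" or "top"; returns a dict with "pixels" (400x640x3 uint8, red, green, blue), "depth" (400x640 float32, m along the optical axis (not along the pixel's ray), 0 where there is no reading), "intrinsics" (3x3 intrinsics, pixels), "R" (3x3) and "t" (3): a world point X has camera coordinates R X + t. Camera axes: x right, y down, z forward; pixel columns grow to the right and rows downward; lengths in m; the calibration is good to about 2 mm. A picture is of the moment at which its call begins.
- manip.sign_off(): hands the job in; it is judged then, once.
The state is a dict: "t": time; "q": joint angles; "qd": joint speeds; "tau": joint torques, N m; "tcp_pos": TCP position; "tool_rot": TCP orientation; "force": force on the tool from outside, world axes, zero at the start; "ft_torque": the same for the moment, N m; "finger_gap": opening from 0.0 (shut) to 1.0 (fully open); "gripper_force": force on a finger pad.
Only numpy, scipy, OpenCV 4.12 (cv2) and the standard library are available. Lean on these libraries where they do the work, as an engineer would, in place of code of your own. Each camera call takes 0.05 s, during which the arm holds its last target. There are 200 camera calls.

## Working session

There is one attempt and no reset: what is moved stays moved. The work goes in short steps, Python scripts to look and compute and a tool call to move; the robot and the scene stay as the last step left them, time stands still between calls to the robot, and variables do not carry over. Pictures are saved under pics/ and viewed, at most 10 in all, crops included, and the job is handed in when it is done.

Besides the shell and the picture viewer there is one more tool, called after ">>>" as a command line: name --argument value ..., lists and objects as JSON in quotes. apply_moves: Moves the arm, as the interface text tells. Shifts and turns lie within -1 to 1; 1 stands for 800 mm of shift or 180 degrees of turn. Its arguments: {"type":"object","properties":{"claw":{"type":"array","items":{"type":"number"}},"travel":{"type":"array","items":{"type":"array","items":{"type":"number"}}},"turn":{"type":"array","items":{"type":"array","items":{"type":"number"}}},"newtons":{"type":"number"}},"required":["claw","travel","turn"]}

```bash
mkdir -p pics; cat > h.py <<'E'
import numpy as np, cv2
from station import manip
from scipy.spatial.transform import Rotation as Rn
def snap(n,f=None):
    s=manip.snapshot(n)
    if f: cv2.imwrite('pics/'+f,s['pixels'][:,:,::-1])
    np.savez(''+n+'.npz',**s); return s
def world(s,uv,d=None):
    u,v=uv; d=s['depth'][int(v),int(u)] if d is None else d
    return s['R'].T@(np.linalg.inv(s['intrinsics'])@np.array([u,v,1])*d-s['t'])
def cloud(s):
    v,u=np.mgrid[0:400,0:640]; d=s['depth']
    p=np.stack([u*d,v*d,d],-1)@np.linalg.inv(s['intrinsics']).T
    P=(p-s['t'])@s['R']; P[d==0]=np.nan; return P
def pix(s,X):
    c=s['intrinsics']@(s['R']@np.array(X)+s['t']); return c[:2]/c[2]
E
python3 - <<'E'
from h import *
for n in('top','side'):
    s=snap(n,n+'0.png'); print(n,-s['R'].T@s['t'],s['R'].round(3).tolist(),s['intrinsics'].tolist())
print(manip.sense())
E
```

```text
top [0.36135937 0.07020402 1.29889742] [[0.02, -1.0, 0.017], [-0.997, -0.021, -0.072], [0.072, -0.016, -0.997]] [[392.68106261035723, 0.0, 320.00047287042304], [0.0, 392.68106261035723, 196.5594897882747], [0.0, 0.0, 1.0]]
side [ 0.1171608  -0.55092942  0.87636692] [[0.887, -0.463, 0.013], [-0.337, -0.666, -0.666], [0.317, 0.586, -0.746]] [[427.9485117032141, 0.0, 316.41969890372906], [0.0, 427.9485117032141, 200.5301015691447], [0.0, 0.0, 1.0]]
{'t': 0.1, 'q': array([ 1.15246419e+00,  5.28402838e-01,  1.43379301e+00, -2.82603707e-07,
        1.18142481e+00, -1.78465781e-01]), 'qd': array([-5.87005776e-04, -1.12484377e-03, -5.08811446e-03, -1.86372907e-03,
        5.37262177e-04, -1.45483944e-05]), 'tau': array([-1.19872348e-04, -4.43304241e+01, -1.78584856e+01, -2.45002320e-04,
        3.93840834e-03,  8.57195744e-06]), 'tcp_pos': array([0.14816068, 0.60650404, 0.23040729]), 'tool_rot': array([ 1.19645752e-01,  9.92816129e-01, -9.69229518e-04, -2.97981690e-04]), 'force': array([-0.69797227,  0.23573484,  0.26460178]), 'ft_torque': array([ 0.00785337, -0.0205099 ,  0.02951384]), 'gripper_force': 0.0, 'finger_gap': 0.9989657474298167}
```

View pics/top0.png

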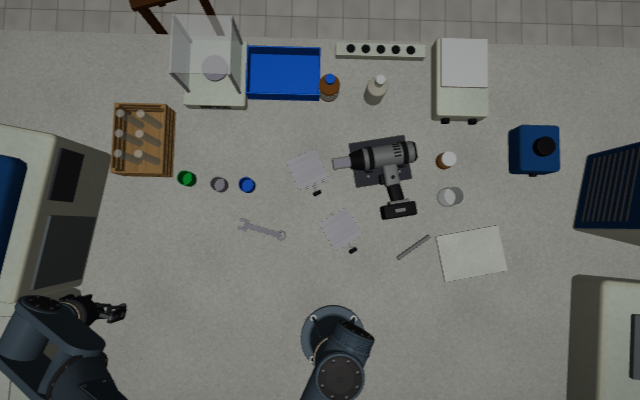

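View pics/side0.png

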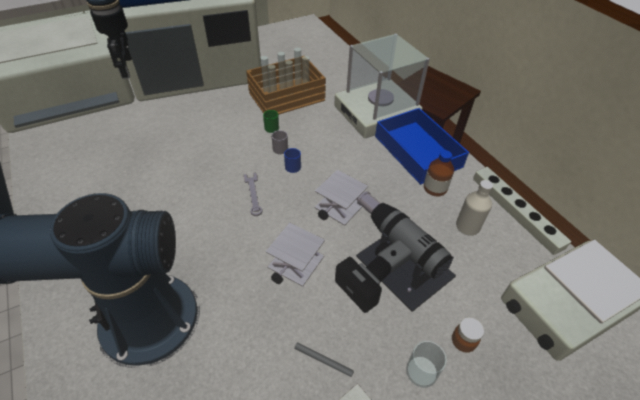

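The top view shows the grey cup at (219,184) between the green one (186,178) and the blue one (247,185). The jack farthest left is at (307,170), in front of the nozzle at (337,162). The gun's handle runs down to the battery at (398,210). The side view agrees.

```bash
python3 - <<'E'
from h import *
S={n:dict(np.load(n+'.npz')) for n in('top','side')}
T=cloud(S['top']);D=cloud(S['side'])
P=np.concatenate([T.reshape(-1,3),D.reshape(-1,3)]); P=P[~np.isnan(P).any(1)]
def box(P,c,r,z): return P[(np.linalg.norm(P[:,:2]-c,axis=1)<r)&(P[:,2]>z[0])&(P[:,2]<z[1])]
for nm,uv in dict(cup=(219,184),green=(187,179),blue=(247,185),jack=(307,170),jack2=(341,229),batt=(398,210),noz=(338,162),barrel=(380,157),beaker=(450,197),jar=(446,160),wr=(262,230)).items():
    print(nm,world(S['top'],uv).round(3))
for n,Q in(('top',T),('side',D)):
    Q=Q.reshape(-1,3);Q=Q[~np.isnan(Q).any(1)]
    j=box(Q,world(S['top'],(307,170))[:2],.08,(.06,.08))
    r=cv2.minAreaRect((j[:,:2]*1000).astype(np.float32)); print(n,'jack',r,len(j),np.median(j[:,2]))
    b=box(Q,world(S['top'],(398,210))[:2],.09,(.128,.15))
    print('batt',cv2.minAreaRect((b[:,:2]*1000).astype(np.float32)),len(b),np.median(b[:,2]))
    c=box(Q,world(S['top'],(219,184))[:2],.045,(.04,.065))
    print('cup',cv2.minEnclosingCircle((c[:,:2]*1000).astype(np.float32)),len(c))
    g=box(Q,world(S['top'],(380,157))[:2],.1,(.125,.15)); 
    print('barrel',cv2.fitLine((g[:,:2]*1000).astype(np.float32),cv2.DIST_HUBER,0,.01,.01).ravel(),len(g))
    cv2  # 
    big=S[n]['pixels'][:,:,::-1]
t=S['top']['pixels'][:,:,::-1]; s=S['side']['pixels'][:,:,::-1]
a=cv2.resize(t[120:225,280:440],None,fx=5,fy=5,interpolation=cv2.INTER_CUBIC)
cv2.imwrite('pics/c1.png',a)
cv2.imwrite('pics/c2.png',cv2.resize(s[170:320,310:470],None,fx=4,fy=4,interpolation=cv2.INTER_CUBIC)[:600])
E
```

```text
cup [0.49  0.384 0.003]
green [0.504 0.49  0.002]
blue [ 0.489  0.293 -0.001]
jack [0.534 0.094 0.065]
jack2 [ 0.35  -0.016  0.074]
batt [ 0.41  -0.18   0.137]
noz [ 0.552 -0.001  0.123]
barrel [ 0.567 -0.125  0.141]
beaker [ 0.462 -0.381  0.007]
jar [ 0.577 -0.35   0.06 ]
wr [0.341 0.238 0.004]
top jack ((537.18359375, 92.90364837646484), (100.53813934326172, 99.95835876464844), 25.161935806274414) 997 0.06913821113623113
batt ((444.4424743652344, -180.69313049316406), (108.30211639404297, 100.09603881835938), 10.477607727050781) 500 0.136580556749465
cup ((486.3943176269531, 377.0712890625), 24.742103576660156) 66
barrel [ 1.5883724e-01 -9.8730481e-01  5.7355927e+02 -1.3247977e+02] 1051
side jack ((538.5858154296875, 92.96163177490234), (103.2022476196289, 101.02631378173828), 25.116405487060547) 1116 0.06900562279210325
batt ((416.3876953125, -187.86471557617188), (51.00602722167969, 98.80247497558594), 10.452371597290039) 988 0.13644087759118662
cup ((487.63458251953125, 376.21673583984375), 25.832550048828125) 130
barrel [ 1.6237874e-01 -9.8672849e-01  5.7036359e+02 -1.4065558e+02] 1526
```

View pics/c1.png

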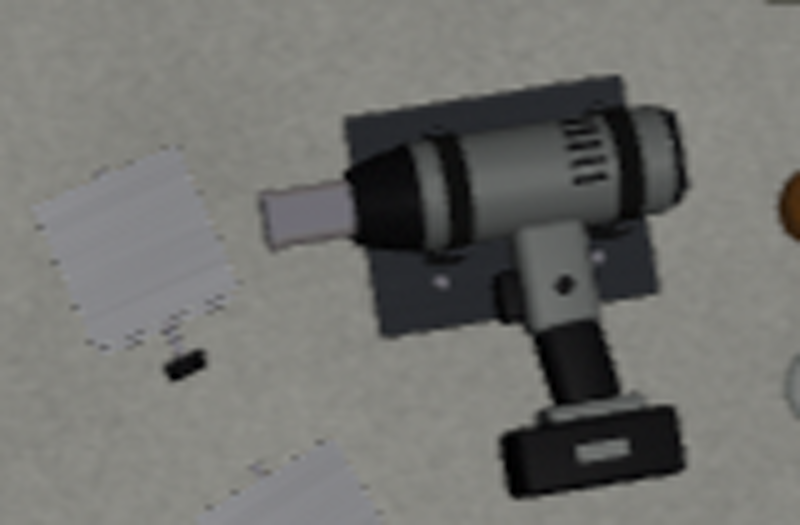

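View pics/c2.png

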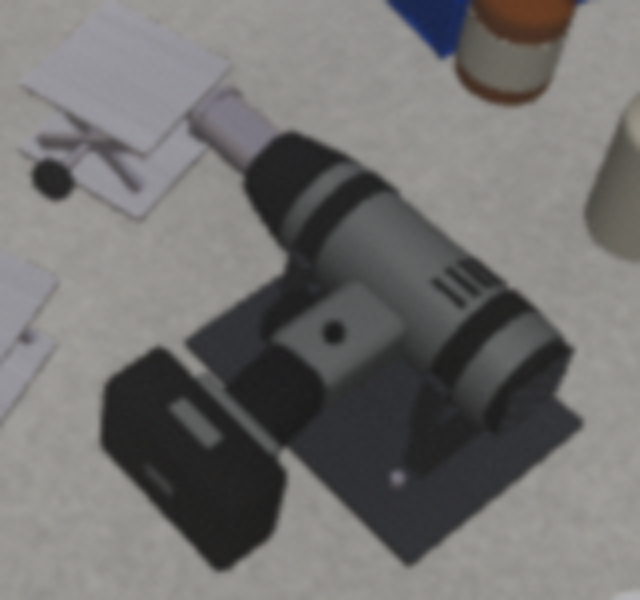

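The crops put the lock button at top-view pixel (392.8,176.8) and side-view pixel (393.5,253). In the top view, the nozzle mouth is centred near (333,163.5) and the base plate corners are clear.

```bash
python3 - <<'E'
from h import *
S={n:dict(np.load(n+'.npz')) for n in('top','side')}
def atz(s,uv,z):
    K=np.linalg.inv(s['intrinsics']);r=s['R'].T@(K@np.array([*uv,1.]));c=-s['R'].T@s['t'];return c+r*(z-c[2])/r[2]
t=S['top'];cr=lambda u,v:(280+(u+.5)/5-.5,120+(v+.5)/5-.5)
cs=lambda u,v:(310+(u+.5)/4-.5,170+(v+.5)/4-.5)
print('btn',atz(t,cr(564,284),.129),atz(S['side'],cs(334,331),.129))
pl=[atz(t,cr(*p),.01)[:2] for p in((346,118),(621,77),(659,292),(385,337))]
for i in range(4):
    d=pl[(i+1)%4]-pl[i];print('edge',np.linalg.norm(d).round(3),(np.degrees(np.arctan2(d[1],d[0]))%90).round(1))
print('pl c',np.mean(pl,0))
nz=atz(t,cr(265,220),.105);bk=atz(t,cr(683,155),.105);print('noz',nz,'back',bk,np.linalg.norm(nz-bk),np.degrees(np.arctan2(-(nz-bk)[0],(nz-bk)[1])))
bt=[atz(t,cr(*p),.138)[:2] for p in((503,432),(678,407),(685,466),(514,497))]
print('batt',bt,np.mean(bt,0))
# register: barrel cylinder top strips: axis points per slice
for yaw in(9.4,10.,10.5):
    y=np.radians(yaw);R=np.array([[np.cos(y),-np.sin(y)],[np.sin(y),np.cos(y)]])
    b=atz(t,cr(564,284),.129)[:2]*.5+atz(S['side'],cs(334,331),.129)[:2]*.5
    o=b-R@[-.07,-.006]; print(yaw,'origin',o,'noz pred',o+R@[0,.165],'batt pred',o+R@[-.172,-.0])
    for n in S:
        P=cloud(S[n]).reshape(-1,3);P=P[~np.isnan(P).any(1)]
        g=np.c_[(P[:,:2]-o)@R,P[:,2]]
        for a in((-80,-50),(-50,-20),(-20,10),(10,40),(40,60),(125,160)):
            m=(g[:,1]>a[0]/1e3)&(g[:,1]<a[1]/1e3)&(abs(g[:,0])<.05)&(g[:,2]>.108);q=g[m]
            A=np.c_[2*q[:,[0,2]],np.ones(len(q))];c=np.linalg.lstsq(A,(q[:,[0,2]]**2).sum(1),rcond=None)[0]
            print(n,a,(c[:2]*1e3).round(1),(1e3*np.sqrt(c[2]+c[0]**2+c[1]**2)).round(1),end=';')
    print()
E
```

```text
btn [ 0.51127081 -0.16463955  0.129     ] [ 0.51143579 -0.16805987  0.129     ]
edge 0.186 9.9
edge 0.146 10.2
edge 0.185 10.6
edge 0.148 10.8
pl c [ 0.57808598 -0.14750039]
noz [0.5498415  0.01488671 0.105     ] back [ 0.59613262 -0.24264382  0.105     ] 0.2616578686956404 10.190100948066833
batt [array([ 0.42093465, -0.12710206]), array([ 0.43797333, -0.2313387 ]), array([ 0.40296932, -0.23559355]), array([ 0.38255168, -0.13396994])] [ 0.41110724 -0.18200106]
9.4 origin [ 0.5794334  -0.14899746] noz pred [0.55248461 0.01378695] batt pred [ 0.40974299 -0.17708952]
top (-80, -50) [  0.7 106.1] 33.3;top (-50, -20) [ -1.6 104.8] 34.2;top (-20, 10) [-5.2 98.9] 39.4;top (10, 40) [ -3.4 103.4] 35.0;top (40, 60) [ -1.4 106.4] 33.6;top (125, 160) [ -3.3 108.9] 14.1;side (-80, -50) [  1.5 106.4] 32.4;side (-50, -20) [ -2.4 106. ] 32.4;side (-20, 10) [ -6.6 102.1] 35.6;side (10, 40) [ -2.4 107.2] 31.1;side (40, 60) [ -0.2 105.4] 33.7;side (125, 160) [ -2.4 107.4] 14.7;
10.0 origin [ 0.57924796 -0.14828549] noz pred [0.55059601 0.01420779] batt pred [ 0.40986102 -0.17815298]
top (-80, -50) [1.
[... 200 characters left out ...]
0) [  0.9 106.4] 32.5;side (-50, -20) [ -2.7 106.2] 32.2;side (-20, 10) [ -6.6 102. ] 35.7;side (10, 40) [ -2.  107.2] 31.0;side (40, 60) [  0.5 105.4] 33.8;side (125, 160) [ -0.8 107.3] 14.8;
10.5 origin [ 0.57908773 -0.14769369] noz pred [0.54901887 0.01454337] batt pred [ 0.40996789 -0.1790382 ]
top (-80, -50) [ -0.4 106.2] 33.3;top (-50, -20) [ -2.1 104.6] 34.3;top (-20, 10) [-5.4 99.5] 39.0;top (10, 40) [ -3. 103.] 35.4;top (40, 60) [ -0.4 106.4] 33.7;top (125, 160) [ -0.3 108.9] 14.1;side (-80, -50) [  0.4 106.4] 32.6;side (-50, -20) [ -2.6 105.7] 32.6;side (-20, 10) [ -6.5 102. ] 35.8;side (10, 40) [ -1.5 107.1] 31.1;side (40, 60) [  1.1 105.2] 34.0;side (125, 160) [  0.5 107.2] 15.0;
```

>>> apply_moves --claw '[1,1,1,1,1]' --travel '[[-0.05,-0.02,0],[-0.1,-0.04,0],[-0.15,-0.06,0],[-0.2,-0.08,0],[-0.25,-0.1,0]]' --turn '[[0,0,0.04],[0,0,0.08],[0,0,0.12],[0,0,0.16],[0,0,0.2]]'

```text
t: 0.52
tcp_pos: [0.3188, 0.4846, 0.2309]
tool_rot: [0.422, 0.907, -0.0, -0.0]
force: [1.1, 0.4, 0.5]
finger_gap: 1.003
gripper_force: 0.0
```

```bash
cat >> h.py <<'E'
YAW=np.radians(10.3); G=np.array([.5790,-.148,0]); RG=Rn.from_euler('z',YAW)
def gw(p): return G+RG.apply(np.array(p)/1e3)
def down(a): # tool down, closing axis at world angle a (deg)
    a=np.radians(a); y=np.array([np.cos(a),np.sin(a),0]); z=np.array([0,0,-1.]); return Rn.from_matrix(np.c_[np.cross(y,z),y,z])
def go(p,R,p0=None,R0=None):
    s=manip.sense(); p0=s['tcp_pos'] if p0 is None else np.array(p0); R0=Rn.from_quat(s['tool_rot']) if R0 is None else R0
    tr=R0.inv().apply(np.array(p)-p0)/.8; rv=(R0.inv()*R).as_rotvec()/np.pi
    print('travel',tr.round(4),'turn',rv.round(4),'rows>=',max(np.linalg.norm(tr)*800/41.7,np.linalg.norm(rv)*180/7.16).round(1))
E
python3 - <<'E'
from h import *
p0=[.323,.482,.2304];R0=down(40.3)
go([.487,.3765,.13],down(0),p0,R0)
E
```

```text
travel [-0.2332  0.0711  0.1255] turn [0.     0.     0.2239] rows>= 5.6
```

>>> apply_moves --claw '[1,1,1,1,1]' --travel '[[-0.047,0.014,0.02],[-0.093,0.028,0.04],[-0.14,0.043,0.06],[-0.187,0.057,0.08],[-0.233,0.071,0.1]]' --turn '[[0,0,0.0395],[0,0,0.079],[0,0,0.1185],[0,0,0.158],[0,0,0.1975]]'

```text
t: 0.93
tcp_pos: [0.4815, 0.3807, 0.1512]
tool_rot: [0.679, 0.735, -0.0, -0.0]
force: [-0.1, -0.0, 0.2]
finger_gap: 1.001
gripper_force: 0.0
```

>>> apply_moves --claw '[1,1,1,1,1]' --travel '[[0,0,0],[0,0,0],[0,0,0],[0,0,0],[0,0,0]]' --turn '[[0,0,0.02],[0,0,0.026],[0,0,0.026],[0,0,0.026],[0,0,0.026]]'

```text
t: 1.35
tcp_pos: [0.4792, 0.3831, 0.1527]
tool_rot: [0.705, 0.71, 0.0, -0.0]
force: [0.1, 0.5, -0.3]
finger_gap: 0.999
gripper_force: 0.0
```

```bash
python3 - <<'E'
from h import *
s=snap('side'); 
cv2.imwrite('pics/c3.png',cv2.resize(s['pixels'][60:190,210:370,::-1],None,fx=4,fy=4,interpolation=cv2.INTER_CUBIC))
print(manip.sense()['tcp_pos'],manip.sense()['tool_rot'])
go([.487,.3765,.016],down(0))
E
```

```text
[0.47929548 0.38319155 0.1528471 ] [7.04738786e-01 7.09466773e-01 3.73247505e-04 4.45918990e-05]
travel [-0.0085  0.0095  0.1711] turn [ 0.0002 -0.0001  0.0021] rows>= 3.3
```

View pics/c3.png

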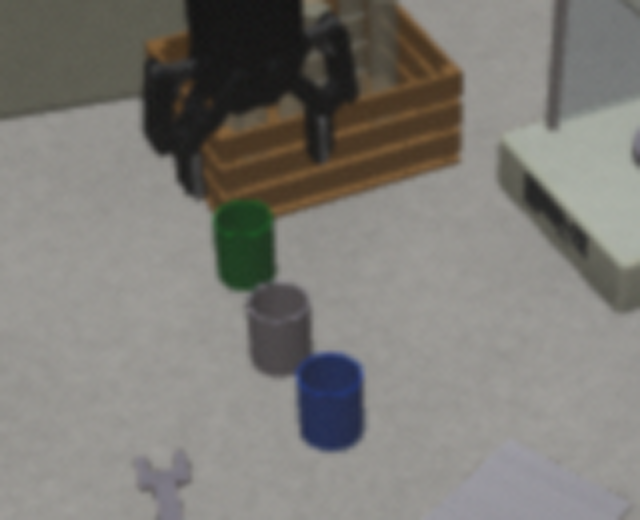

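The crop shows the open gripper above and clear of the cups. The grey cup is at crop (280,330), with green and blue either side of it.

>>> apply_moves --claw '[1,1,1,1,1]' --travel '[[-0.0085,0.0095,0.04],[-0.0085,0.0095,0.085],[-0.0085,0.0095,0.13],[-0.0085,0.0095,0.171],[-0.0085,0.0095,0.171]]' --turn '[[0,0,0],[0,0,0],[0,0,0],[0,0,0],[0,0,0]]'

```text
t: 1.82
tcp_pos: [0.4828, 0.3738, 0.0094]
tool_rot: [0.705, 0.709, -0.006, -0.002]
force: [-1.6, -0.1, -0.4]
finger_gap: 0.999
gripper_force: 0.0
```

>>> apply_moves --claw '[-1,-1,-1,-1,-1]' --travel '[[0,0,0],[0,0,0],[0,0,0],[0,0,0],[0,0,0]]' --turn '[[0,0,0],[0,0,0],[0,0,0],[0,0,0],[0,0,0]]' --newtons 30

```text
t: 2.23
tcp_pos: [0.4896, 0.3767, 0.0185]
tool_rot: [0.706, 0.708, 0.003, 0.001]
force: [0.1, 0.7, 7.9]
finger_gap: 0.561
gripper_force: 31.5
```

>>> apply_moves --claw '[-1,-1,-1,-1,-1]' --travel '[[0,0,0],[0,0,0],[0,0,0],[0,0,0],[0,0,0]]' --turn '[[0,0,0],[0,0,0],[0,0,0],[0,0,0],[0,0,0]]'

```text
t: 2.65
tcp_pos: [0.4896, 0.3767, 0.0185]
tool_rot: [0.706, 0.708, 0.003, 0.001]
force: [-0.0, 0.8, 7.4]
finger_gap: 0.561
gripper_force: 31.5
```

>>> apply_moves --claw '[-1,-1,-1,-1,-1]' --travel '[[0,0,-0.03],[0,0,-0.07],[0,0,-0.12],[0,0,-0.16],[0,0,-0.175]]' --turn '[[0,0,0],[0,0,0],[0,0,0],[0,0,0],[0,0,0]]'

```text
t: 3.07
tcp_pos: [0.4907, 0.3769, 0.1618]
tool_rot: [0.706, 0.709, 0.005, 0.002]
force: [0.8, 0.7, -1.3]
finger_gap: 0.565
gripper_force: 31.5
```

>>> apply_moves --claw '[-1,-1,-1,-1,-1]' --travel '[[-0.025,0.005,0],[-0.06,0.012,0],[-0.1,0.02,0],[-0.14,0.03,0],[-0.18,0.04,0]]' --turn '[[0,0,0],[0,0,0],[0,0,0],[0,0,0],[0,0,0]]'

```text
t: 3.48
tcp_pos: [0.52, 0.2302, 0.1555]
tool_rot: [0.705, 0.709, -0.0, 0.0]
force: [1.2, 1.2, -0.7]
finger_gap: 0.562
gripper_force: 31.5
```

>>> apply_moves --claw '[-1,-1,-1,-1,-1]' --travel '[[-0.04,0.005,0],[-0.08,0.01,0],[-0.12,0.015,0],[-0.155,0.02,0],[-0.174,0.024,0]]' --turn '[[0,0,0],[0,0,0],[0,0,0],[0,0,0],[0,0,0]]'

```text
t: 3.9
tcp_pos: [0.5401, 0.0893, 0.1554]
tool_rot: [0.707, 0.708, -0.0, 0.0]
force: [0.6, 0.8, -0.7]
finger_gap: 0.563
gripper_force: 31.5
```

>>> apply_moves --claw '[-1,-1,-1]' --travel '[[0,0,0],[0,0,0],[0,0,0]]' --turn '[[0,0,0],[0,0,0],[0,0,0]]'

```text
t: 4.15
tcp_pos: [0.5397, 0.0929, 0.1553]
tool_rot: [0.706, 0.708, -0.0, -0.0]
force: [0.5, -0.4, -1.3]
finger_gap: 0.563
gripper_force: 31.5
```

```bash
python3 - <<'E'
from h import *
s=snap('side','s4.png'); t=snap('top')
a=cv2.resize(s['pixels'][110:230,290:430,::-1],None,fx=4,fy=4,interpolation=cv2.INTER_CUBIC)
cv2.imwrite('pics/c4.png',a)
q=manip.sense();print(q['tcp_pos'],q['tool_rot'],q['force'],q['finger_gap'])
go([.538,.093,.090],down(0))
E
```

```text
[0.53966524 0.09347036 0.15536252] [ 7.05253657e-01  7.08955017e-01 -6.04666443e-05 -2.46204618e-04] [-0.16789944  0.37389387 -0.73740271] 0.5606953138231063
travel [-0.0006 -0.002   0.0817] turn [-0.0001 -0.0001  0.0017] rows>= 1.6
```

View pics/c4.png

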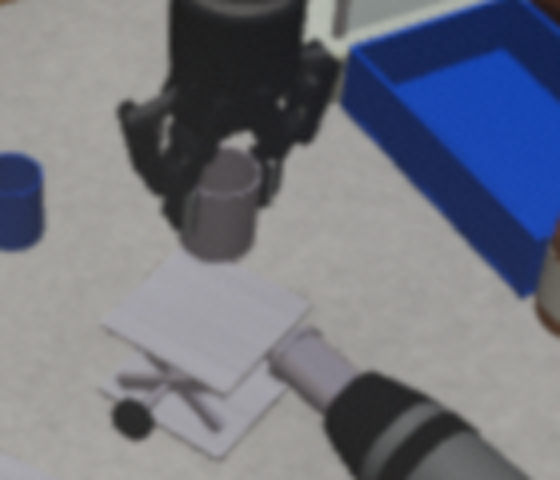

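The crop shows the cup upright in the grip at (220,210), above the jack plate at (205,320). Lowering it now.

>>> apply_moves --claw '[-1,-1,-1,-1,-1]' --travel '[[0,-0.002,0.03],[0,-0.002,0.06],[0,-0.002,0.075],[0,-0.002,0.08],[0,-0.002,0.0815]]' --turn '[[0,0,0],[0,0,0],[0,0,0],[0,0,0],[0,0,0]]'

```text
t: 4.67
tcp_pos: [0.5378, 0.0934, 0.0893]
tool_rot: [0.705, 0.709, -0.001, -0.001]
force: [0.5, 0.2, -0.6]
finger_gap: 0.561
gripper_force: 31.5
```

>>> apply_moves --claw '[-1,-1,-1]' --travel '[[0,0,0.001],[0,0,0.002],[0,0,0.0025]]' --turn '[[0,0,0],[0,0,0],[0,0,0]]'

```text
t: 4.92
tcp_pos: [0.5393, 0.0926, 0.0891]
tool_rot: [0.706, 0.709, 0.001, 0.001]
force: [0.8, 0.2, -1.0]
finger_gap: 0.562
gripper_force: 31.5
```

>>> apply_moves --claw '[-1,-1,-1,-1]' --travel '[[0,0,0.001],[0,0,0.002],[0,0,0.002],[0,0,0.002]]' --turn '[[0,0,0],[0,0,0],[0,0,0],[0,0,0]]'

```text
t: 5.25
tcp_pos: [0.5393, 0.0924, 0.0885]
tool_rot: [0.706, 0.708, 0.001, 0.001]
force: [-2.3, -0.3, 9.0]
finger_gap: 0.558
gripper_force: 32.1
```

>>> apply_moves --claw '[-0.0,0.1,0.2,1,1]' --travel '[[0,0,-0.001],[0,0,-0.001],[0,0,-0.001],[0,0,-0.001],[0,0,-0.001]]' --turn '[[0,0,0],[0,0,0],[0,0,0],[0,0,0],[0,0,0]]'

```text
t: 5.67
tcp_pos: [0.5386, 0.0924, 0.0872]
tool_rot: [0.706, 0.708, -0.0, -0.0]
force: [-0.9, -1.3, -0.1]
finger_gap: 0.861
gripper_force: 0.0
```

>>> apply_moves --claw '[1,1,1,1,1]' --travel '[[0,0,0],[0,0,-0.03],[0,0,-0.07],[0,0,-0.12],[0,0,-0.17]]' --turn '[[0,0,0],[0,0,0],[0,0,0],[0,0,0],[0,0,0]]'

```text
t: 6.08
tcp_pos: [0.5376, 0.0924, 0.2239]
tool_rot: [0.706, 0.708, -0.001, -0.001]
force: [0.9, -0.8, 0.3]
finger_gap: 0.995
gripper_force: 0.0
```

>>> apply_moves --claw '[-0.2,-0.2,-0.2,-0.2,-0.2]' --travel '[[0,0,-0.02],[0,0,-0.05],[0,0,-0.07],[0,0,-0.08],[0,0,-0.08]]' --turn '[[0,0,0],[0,0,0],[0,0,0],[0,0,0],[0,0,0]]' --newtons 60

```text
t: 6.5
tcp_pos: [0.5396, 0.0924, 0.2891]
tool_rot: [0.706, 0.708, 0.001, 0.001]
force: [0.1, -0.1, 0.1]
finger_gap: 0.401
gripper_force: 0.0
```

```bash
python3 - <<'E'
from h import *
s=snap('side'); t=snap('top')
for x in(t,s):
    Q=cloud(x).reshape(-1,3);Q=Q[~np.isnan(Q).any(1)]
    c=Q[(np.linalg.norm(Q[:,:2]-[.538,.093],axis=1)<.06)&(Q[:,2]>.10)&(Q[:,2]<.135)]
    print(cv2.minEnclosingCircle((c[:,:2]*1000).astype(np.float32)),len(c),np.percentile(c[:,2],98))
q=manip.sense();print(q['tcp_pos'],q['tool_rot'],q['finger_gap'],q['q'])
# tool target: theta tilt, A=gun +y side lower
def tool(th,flip):
    th=np.radians(th); z=RG.apply([0,-np.sin(th),-np.cos(th)]); y=RG.apply([0,np.cos(th),-np.sin(th)])*(-1 if flip else 1)
    return Rn.from_matrix(np.c_[np.cross(y,z),y,z])
for f in(0,1): go(gw([-70,60,300]),tool(35,f))
E
```

```text
((539.0335693359375, 92.7561264038086), 23.639583587646484) 21 0.127642783743065
((538.5867919921875, 93.00672149658203), 25.7460994720459) 268 0.12579877279490317
[0.53803796 0.09239062 0.28652929] [ 7.05761839e-01  7.08448784e-01 -5.05812337e-04 -5.40372060e-04] 0.39826433586681603 [-3.46948740e-02  3.58325726e-01  1.56286265e+00 -5.62800785e-06
  1.22188460e+00 -3.84928635e-02]
travel [-0.2422 -0.0492 -0.0168] turn [ 0.1415 -0.1696 -0.5365] rows>= 14.6
travel [-0.2422 -0.0492 -0.0168] turn [-0.1619 -0.135   0.4293] rows>= 12.0
```

```bash
cat >> h.py <<'E'
def tool(th):
    th=np.radians(th); z=RG.apply([0,-np.sin(th),-np.cos(th)]); y=-RG.apply([0,np.cos(th),-np.sin(th)])
    return Rn.from_matrix(np.c_[np.cross(y,z),y,z])
E
python3 - <<'E'
from h import *
q=manip.sense();R0=Rn.from_quat(q['tool_rot']);R1=tool(35);rv=(R0.inv()*R1).as_rotvec()
d=(gw([-70,60,300])-q['tcp_pos'])/3
for k in range(3):
    Rk=R0*Rn.from_rotvec(rv*k/3); print((Rk.inv().apply(d)/.8/5).round(4),(rv/3/np.pi/5).round(4))
E
```

```text
[-0.0161 -0.0033 -0.0011] [-0.0108 -0.009   0.0286]
[-0.016   0.0041  0.0013] [-0.0108 -0.009   0.0286]
[-0.0123  0.0101  0.0045] [-0.0108 -0.009   0.0286]
```

>>> apply_moves --claw '[-0.2,-0.2,-0.2,-0.2,-0.2]' --travel '[[-0.016,-0.003,-0.001],[-0.032,-0.006,-0.002],[-0.048,-0.01,-0.003],[-0.064,-0.013,-0.004],[-0.08,-0.016,-0.005]]' --turn '[[-0.0108,-0.009,0.0286],[-0.0216,-0.018,0.0572],[-0.0324,-0.027,0.0858],[-0.0432,-0.036,0.1144],[-0.054,-0.045,0.143]]'

```text
t: 7.02
tcp_pos: [0.5246, 0.0278, 0.2894]
tool_rot: [0.842, 0.528, 0.009, 0.109]
force: [-0.3, 0.1, -0.3]
finger_gap: 0.4
gripper_force: 0.0
```

>>> apply_moves --claw '[-0.2,-0.2,-0.2,-0.2,-0.2]' --travel '[[-0.016,0.004,0.001],[-0.032,0.008,0.003],[-0.048,0.012,0.004],[-0.064,0.016,0.005],[-0.08,0.02,0.006]]' --turn '[[-0.0108,-0.009,0.0286],[-0.0216,-0.018,0.0572],[-0.0324,-0.027,0.0858],[-0.0432,-0.036,0.1144],[-0.054,-0.045,0.143]]'

```text
t: 7.43
tcp_pos: [0.5114, -0.0368, 0.2942]
tool_rot: [0.925, 0.316, 0.018, 0.211]
force: [0.3, -0.2, -0.6]
finger_gap: 0.399
gripper_force: 0.0
```

>>> apply_moves --claw '[-0.2,-0.2,-0.2,-0.2,-0.2]' --travel '[[-0.012,0.01,0.0045],[-0.025,0.02,0.009],[-0.037,0.03,0.0135],[-0.049,0.04,0.018],[-0.061,0.05,0.022]]' --turn '[[-0.0108,-0.009,0.0286],[-0.0216,-0.018,0.0572],[-0.0324,-0.027,0.0858],[-0.0432,-0.036,0.1144],[-0.054,-0.045,0.143]]'

```text
t: 7.85
tcp_pos: [0.4986, -0.1007, 0.2989]
tool_rot: [0.95, 0.084, 0.026, 0.3]
force: [0.1, 0.2, 0.3]
finger_gap: 0.401
gripper_force: 0.0
```

```bash
python3 - <<'E'
from h import *
q=manip.sense();print(q['tcp_pos'],q['q'],gw([-70,60,300]))
go(gw([-70,60,300]),tool(35))
E
```

```text
[ 0.49863982 -0.10067515  0.29890451] [-0.09442248  0.30545235  1.7836373  -0.71653469  1.00228668  1.68187731] [ 0.49939991 -0.10148305  0.3       ]
travel [ 0.0008  0.0017 -0.0005] turn [ 0.0002  0.0009 -0.0006] rows>= 0.0
```

```bash
cat >> h.py <<'E'
def tcp_for(yA,zB,th=40.,dy=30.,s=2.,x=-70):
    r=np.radians(th); c=np.array([np.cos(r),-np.sin(r)]); t=np.array([-np.sin(r),-np.cos(r)]); g=dy/np.cos(r)
    A=np.array([yA,zB-g*np.sin(r)]); mid=A-g/2*c+s*t; return gw([x,*mid])
def tips(th=40.,g=39.2,s=2.):
    q=manip.sense(); Rt=Rn.from_quat(q['tool_rot']).as_matrix(); m=q['tcp_pos']-s/1e3*Rt[:,2]
    for k,sg in(('A',-1),('B',1)): print(k,(RG.inv().apply(m+sg*Rt[:,1]*g/2e3-G)*1e3).round(1))
    print('gap',q['finger_gap']*85,'F gun',RG.inv().apply(q['force']).round(1))
E
python3 - <<'E'
from h import *
go(tcp_for(42,150),tool(40)); go(tcp_for(38,135),tool(40),tcp_for(42,150),tool(40))
E
```

```text
travel [ 0.0011 -0.081   0.1921] turn [-0.0275  0.0009 -0.0005] rows>= 4.0
travel [-0.     -0.0082  0.0176] turn [0. 0. 0.] rows>= 0.4
```

>>> apply_moves --claw '[-0.078,-0.078,-0.078,-0.078,-0.078]' --travel '[[0,-0.015,0.035],[0,-0.03,0.08],[0,-0.05,0.125],[0.001,-0.07,0.165],[0.001,-0.081,0.192]]' --turn '[[-0.006,0,0],[-0.012,0,0],[-0.018,0,0],[-0.024,0,0],[-0.0275,0.001,0]]'

```text
t: 8.27
tcp_pos: [0.5048, -0.1342, 0.1329]
tool_rot: [0.936, 0.086, 0.03, 0.339]
force: [0.0, -0.7, 0.0]
finger_gap: 0.468
gripper_force: 0.0
```

>>> apply_moves --claw '[-0.078,-0.078,-0.078,-0.078,-0.078]' --travel '[[0,0,0],[0,0,0],[0,-0.004,0.008],[0,-0.008,0.0175],[0,-0.008,0.0175]]' --turn '[[0,0,0],[0,0,0],[0,0,0],[0,0,0],[0,0,0]]'

```text
t: 8.68
tcp_pos: [0.5087, -0.1389, 0.1238]
tool_rot: [0.936, 0.085, 0.034, 0.34]
force: [-0.3, -1.0, 0.2]
finger_gap: 0.463
gripper_force: 0.0
```

```bash
python3 - <<'E'
from h import *
s=snap('side');t=snap('top')
a=cv2.resize(s['pixels'][190:290,330:470,::-1],None,fx=5.5,fy=5.5,interpolation=cv2.INTER_CUBIC)
cv2.imwrite('pics/c5.png',a)
tips(); go(tcp_for(38,135),tool(40))
E
```

```text
A [-67.4  38.  113.4]
B [-67.5   7.9 138.6]
gap 39.008833455658824 F gun [-0.   0.9  0. ]
travel [-0.0032 -0.0029  0.0034] turn [ 0.0002 -0.0021 -0.0005] rows>= 0.1
```

View pics/c5.png

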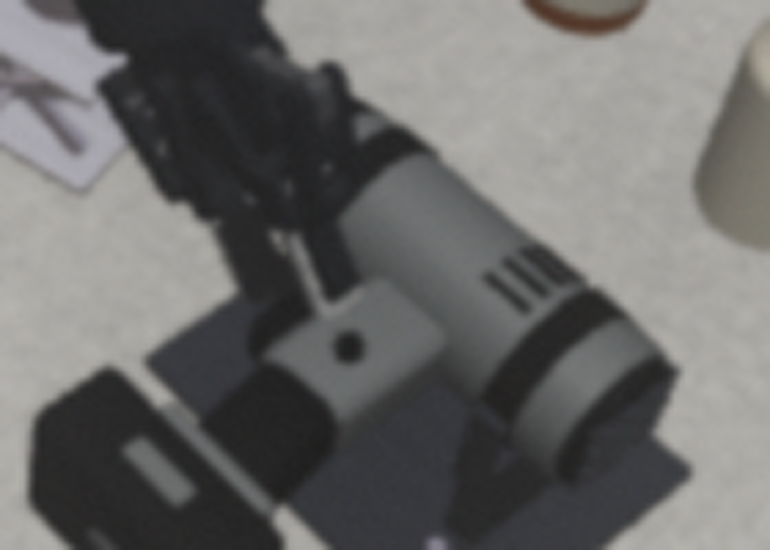

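The crop shows the tip of finger B just off the handle's upper side at (325–350,305). The button is at (348,347), and the trigger is under finger A. I'll compare the tip with its predicted position.

```bash
python3 - <<'E'
from h import *
s=dict(np.load('side.npz'));q=manip.sense();Rt=Rn.from_quat(q['tool_rot']).as_matrix()
for sb in(0,2,5):
  for dx in(-11,11):
    for o in(0,14):
      P=q['tcp_pos']-sb/1e3*Rt[:,2]+Rt[:,1]*(19.6+o)/1e3+Rt[:,0]*dx/1e3
      print(sb,dx,o,((pix(s,P)-[330,190]+.5)*5.5).round(0),end=' ')
  print()
print('btn',((pix(s,gw([-70,-6,129]))-[330,190]+.5)*5.5).round(0))
# depth points of finger near handle top in gun frame
for n in('side','top'):
    Q=cloud(dict(np.load(n+'.npz'))).reshape(-1,3);Q=Q[~np.isnan(Q).any(1)];g=RG.inv().apply(Q-G)*1e3
    m=(abs(g[:,0]+68)<16)&(g[:,1]>-15)&(g[:,1]<45)&(g[:,2]>128)&(g[:,2]<165)
    print(n,g[m][g[m][:,2].argsort()][:14].round(0).tolist())
E
```

```text
0 -11 0 [311. 320.] 0 -11 14 [334. 325.] 0 11 0 [352. 292.] 0 11 14 [375. 296.] 
2 -11 0 [309. 316.] 2 -11 14 [332. 320.] 2 11 0 [350. 287.] 2 11 14 [373. 292.] 
5 -11 0 [307. 309.] 5 -11 14 [329. 314.] 5 11 0 [347. 281.] 5 11 14 [371. 285.] 
btn [347. 343.]
side [[-67.0, -8.0, 128.0], [-71.0, -8.0, 128.0], [-66.0, -6.0, 128.0], [-69.0, -7.0, 128.0], [-64.0, -7.0, 129.0], [-66.0, -9.0, 129.0], [-73.0, -4.0, 129.0], [-71.0, -12.0, 129.0], [-70.0, -4.0, 129.0], [-75.0, -9.0, 129.0], [-66.0, -3.0, 130.0], [-75.0, -6.0, 130.0], [-76.0, 9.0, 138.0], [-63.0, 2.0, 139.0]]
top [[-70.0, -12.0, 129.0], [-65.0, -4.0, 129.0], [-66.0, -7.0, 129.0], [-69.0, -6.0, 131.0], [-72.0, -8.0, 131.0], [-78.0, 5.0, 148.0], [-70.0, 2.0, 152.0], [-74.0, 3.0, 156.0], [-65.0, 5.0, 158.0], [-78.0, 16.0, 159.0], [-62.0, 5.0, 159.0]]
```

```bash
python3 - <<'E'
from h import *
go(tcp_for(36,134),tool(40)); 
for yA in(30,26,22,20): go(tcp_for(yA,134),tool(40),tcp_for(36,134),tool(40))
E
```

```text
travel [-0.0033 -0.0018  0.0059] turn [ 0.0002 -0.0021 -0.0005] rows>= 0.1
travel [-0.      0.0057  0.0048] turn [0. 0. 0.] rows>= 0.1
travel [-0.      0.0096  0.008 ] turn [0. 0. 0.] rows>= 0.2
travel [-0.      0.0134  0.0112] turn [0. 0. 0.] rows>= 0.3
travel [-0.      0.0153  0.0129] turn [0. 0. 0.] rows>= 0.4
```

>>> apply_moves --claw '[-0.078,-0.078,-0.078,-0.078]' --travel '[[-0.0033,-0.0018,0.006],[-0.0033,-0.0018,0.006],[-0.0033,-0.0018,0.006],[-0.0033,-0.0018,0.006]]' --turn '[[0,-0.002,-0.0005],[0,-0.002,-0.0005],[0,-0.002,-0.0005],[0,-0.002,-0.0005]]'

```text
t: 9.12
tcp_pos: [0.506, -0.1412, 0.1188]
tool_rot: [0.936, 0.085, 0.03, 0.341]
force: [-0.5, -0.1, 1.2]
finger_gap: 0.462
gripper_force: 0.0
```

>>> apply_moves --claw '[-0.078,-0.078,-0.078,-0.078,-0.078]' --travel '[[0,0.002,0.0016],[0,0.004,0.0032],[0,0.0057,0.0048],[0,0.0077,0.0064],[0,0.0077,0.0064]]' --turn '[[0,0,0],[0,0,0],[0,0,0],[0,0,0],[0,0,0]]'

```text
t: 9.53
tcp_pos: [0.5073, -0.1485, 0.1185]
tool_rot: [0.936, 0.085, 0.03, 0.34]
force: [-1.5, 6.3, 5.0]
finger_gap: 0.461
gripper_force: 3.4
```

```bash
python3 -c "
from h import *
tips()"
```

```text
A [-70.6  28.7 107.5]
B [-70.6  -1.4 132.6]
gap 39.16279243726447 F gun [-0.3  6.5  5. ]
```

>>> apply_moves --claw '[-0.078,-0.078,-0.078,-0.078]' --travel '[[0,0.0012,-0.0014],[0,0.0024,-0.0029],[0,0.0024,-0.0029],[0,0.0024,-0.0029]]' --turn '[[0,0,0],[0,0,0],[0,0,0],[0,0,0]]'

```text
t: 9.87
tcp_pos: [0.5069, -0.1475, 0.1202]
tool_rot: [0.937, 0.085, 0.03, 0.338]
force: [0.2, 6.0, -2.9]
finger_gap: 0.461
gripper_force: 3.0
```

```bash
python3 -c "
from h import *
tips()"
```

```text
A [-70.9  29.8 109.2]
B [-70.8  -0.4 134.3]
gap 39.16702037451172 F gun [ 1.3  5.9 -2.9]
```

>>> apply_moves --claw '[-0.078,-0.078,-0.078,-0.078,-0.078]' --travel '[[0,0.003,0.0024],[0,0.006,0.0048],[0,0.0085,0.007],[0,0.0096,0.008],[0,0.0096,0.008]]' --turn '[[0,0,0],[0,0,0],[0,0,0],[0,0,0],[0,0,0]]'

```text
t: 10.28
tcp_pos: [0.5083, -0.155, 0.1199]
tool_rot: [0.937, 0.086, 0.031, 0.337]
force: [-3.2, 17.3, 4.3]
finger_gap: 0.461
gripper_force: 8.5
```

```bash
python3 -c "
from h import *
tips()"
```

```text
A [-70.8  22.1 109. ]
B [-70.8  -8.1 133.9]
gap 39.17623272638224 F gun [-0.1 17.6  4.3]
```

>>> apply_moves --claw '[-0.078,-0.078,-0.078,-0.078,-0.078]' --travel '[[0,0.001,0.0008],[0,-0.0005,0.0027],[0,-0.002,0.0046],[0,-0.0038,0.0065],[0,-0.0038,0.0065]]' --turn '[[0,0,0],[0,0,0],[0,0,0],[0,0,0],[0,0,0]]'

```text
t: 10.7
tcp_pos: [0.5085, -0.1551, 0.1141]
tool_rot: [0.937, 0.086, 0.031, 0.336]
force: [-3.6, 19.9, 6.1]
finger_gap: 0.459
gripper_force: 11.7
```

```bash
python3 -c "
from h import *
tips()"
```

```text
A [-70.7  22.  103.1]
B [-70.6  -8.2 128.1]
gap 38.99178739728864 F gun [ 0.  20.2  6.1]
```

>>> apply_moves --claw '[-0.078,-0.078,-0.078,-0.078,-0.078]' --travel '[[0,-0.001,0.0012],[0,-0.002,0.0024],[0,-0.003,0.0036],[0,-0.004,0.0048],[0,-0.004,0.0048]]' --turn '[[0,0,0],[0,0,0],[0,0,0],[0,0,0],[0,0,0]]'

```text
t: 11.12
tcp_pos: [0.5086, -0.1552, 0.1097]
tool_rot: [0.937, 0.086, 0.032, 0.337]
force: [-3.3, 21.9, 10.2]
finger_gap: 0.464
gripper_force: 13.9
```

```bash
python3 -c "
from h import *
tips()"
```

```text
A [-70.6  21.9  98.8]
B [-70.5  -8.3 123.7]
gap 39.4207002998038 F gun [ 0.7 22.2 10.2]
```

>>> apply_moves --claw '[-0.078,-0.078,-0.078,-0.078]' --travel '[[0,-0.001,0.001],[0,-0.0016,0.002],[0,-0.0016,0.002],[0,-0.0016,0.002]]' --turn '[[0,0,0],[0,0,0],[0,0,0],[0,0,0]]'

```text
t: 11.45
tcp_pos: [0.5086, -0.1552, 0.1094]
tool_rot: [0.937, 0.086, 0.032, 0.338]
force: [-6.7, 27.2, 21.3]
finger_gap: 0.459
gripper_force: 17.7
```

```bash
python3 -c "
from h import *
tips()"
```

```text
A [-70.6  21.8  98.5]
B [-70.5  -8.3 123.5]
gap 39.025926547273414 F gun [-1.7 27.9 21.3]
```

>>> apply_moves --claw '[-0.078,-0.078,-0.078,-0.078,-0.078]' --travel '[[0,-0.0015,-0.0012],[0,-0.003,-0.0024],[0,-0.0045,-0.0036],[0,-0.0058,-0.0048],[0,-0.0058,-0.0048]]' --turn '[[0,0,0],[0,0,0],[0,0,0],[0,0,0],[0,0,0]]'

```text
t: 11.87
tcp_pos: [0.5083, -0.153, 0.1096]
tool_rot: [0.936, 0.085, 0.031, 0.341]
force: [-2.7, 8.0, 10.2]
finger_gap: 0.461
gripper_force: 7.8
```

```bash
python3 -c "
from h import *
tips()"
```

```text
A [-70.5  24.   98.5]
B [-70.4  -6.  123.7]
gap 39.2009335286684 F gun [-1.2  8.4 10.2]
```

Eased 2 mm so far, and the button is still in. Easing further.

>>> apply_moves --claw '[-0.078,-0.078,-0.078,-0.078,-0.078]' --travel '[[0,-0.001,-0.0008],[0,-0.002,-0.0016],[0,-0.003,-0.0024],[0,-0.004,-0.0033],[0,-0.004,-0.0033]]' --turn '[[0,0,0],[0,0,0],[0,0,0],[0,0,0],[0,0,0]]'

```text
t: 12.28
tcp_pos: [0.5077, -0.15, 0.1096]
tool_rot: [0.936, 0.085, 0.03, 0.341]
force: [-2.6, 3.7, 7.8]
finger_gap: 0.461
gripper_force: 5.0
```

```bash
python3 -c "
from h import *
tips()"
```

```text
A [-70.5  27.1  98.5]
B [-70.5  -2.9 123.8]
gap 39.16064525303359 F gun [-1.9  4.1  7.8]
```

>>> apply_moves --claw '[-0.078,-0.078,-0.078]' --travel '[[0,-0.0007,-0.0006],[0,-0.0014,-0.0012],[0,-0.0014,-0.0012]]' --turn '[[0,0,0],[0,0,0],[0,0,0]]'

```text
t: 12.53
tcp_pos: [0.5076, -0.1494, 0.1096]
tool_rot: [0.935, 0.084, 0.03, 0.342]
force: [-0.9, -0.5, 5.3]
finger_gap: 0.463
gripper_force: 3.0
```

```bash
python3 -c "
from h import *
tips()"
```

```text
A [-70.5  27.7  98.4]
B [-70.4  -2.3 123.7]
gap 39.355008634588756 F gun [-0.9 -0.3  5.3]
```

>>> apply_moves --claw '[-0.078,-0.078,-0.078,-0.078,-0.078]' --travel '[[0,0,-0.005],[0,0,-0.02],[0,0,-0.06],[0,0,-0.11],[0,0,-0.16]]' --turn '[[0,0,0],[0,0,0],[0,0,0],[0,0,0],[0,0,0]]'

```text
t: 12.95
tcp_pos: [0.4916, -0.0665, 0.2063]
tool_rot: [0.936, 0.085, 0.028, 0.339]
force: [1.6, -0.8, 0.9]
finger_gap: 0.461
gripper_force: 0.0
```

>>> apply_moves --claw '[-0.078,-0.078,-0.078,-0.078,-0.078]' --travel '[[0,0,-0.05],[0,0,-0.09],[0,0,-0.11],[0,0,-0.11],[0,0,-0.11]]' --turn '[[0,0,0],[0,0,0],[0,0,0],[0,0,0],[0,0,0]]'

```text
t: 13.37
tcp_pos: [0.4827, -0.0112, 0.274]
tool_rot: [0.936, 0.085, 0.031, 0.34]
force: [-0.1, -0.1, -0.4]
finger_gap: 0.461
gripper_force: 0.0
```

```bash
python3 - <<'E'
from h import *
s=snap('side');t=snap('top')
a=cv2.resize(s['pixels'][130:290,290:450,::-1],None,fx=3.7,fy=3.7,interpolation=cv2.INTER_CUBIC)
cv2.imwrite('pics/c6.png',a)
for n,x in(('side',s),('top',t)):
    Q=cloud(x).reshape(-1,3);Q=Q[~np.isnan(Q).any(1)];g=RG.inv().apply(Q-G)*1e3
    m=(np.hypot(g[:,0]+70,g[:,1]+6)<4.5)&(g[:,2]>115)&(g[:,2]<140);print(n,'btn z',np.sort(g[m][:,2]).round(1))
    m=(np.hypot(g[:,0]+70,g[:,1]+6)<16)&(np.hypot(g[:,0]+70,g[:,1]+6)>9)&(g[:,2]>115)&(g[:,2]<140);print('handle z',np.median(g[m][:,2]))
    m=(abs(g[:,0]+70)<13)&(g[:,1]>15)&(g[:,1]<45)&(g[:,2]>96)&(g[:,2]<119);print('trig',np.sort(g[m][:,1])[-8:].round(1))
E
```

```text
side btn z [120.4 121.2 121.5 121.8 122.5 122.6 122.7 122.8 123.1 123.1 124.1 124.6
 124.9 125.5]
handle z 122.0794607706853
trig [24.1 24.1 24.5 24.9 25.5 25.6 27.9 28.1]
top btn z [118.5 120.  120.4 120.8 122.4 124.1 125.8]
handle z 122.56875226961512
trig [25.9 25.9 26.  26.1 26.4 27.4 27.4 27.4]
```

View pics/c6.png

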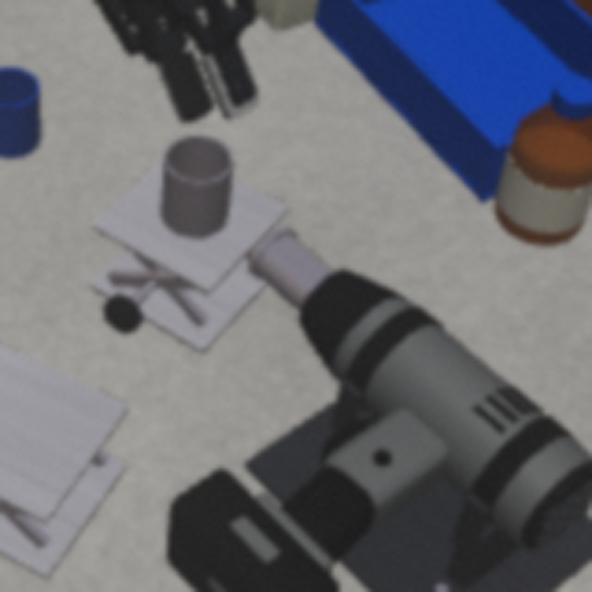

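The picture shows the button flush at (383,457), the trigger half in (depth puts its face at y≈26–27 mm), and the cup upright in the middle of the jack plate at (197,190). The gripper is clear of everything, so I'm handing in.

```bash
python3 -c "
from station import manip
print(manip.sign_off())"
```

```text
the job is handed in; nothing more can be done
None
```

The job is handed in at about 13.5 s: the cup stands upright in the middle of the leftmost jack's top plate, and the gun's trigger is caught about half-way with the lock-on button in, as the last images and depth readings showed.

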